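# Press a heat-sink plug home with a ratchet screw press

### The arm

A 6-joint arm with a two-finger parallel gripper is mounted at the origin on a cart in front of the work surface, level with it; the furniture and walls round the work are solid. World frame = base frame: x ahead of the robot, y to its left, z up, the work surface at z = 0. Lengths are in m, angles in rad, forces in N, time in s.
With the tool pointing down it reaches from about 0.275 to 0.75 m from the base axis. Payload 10.2 kg.
Tool frame: the origin (TCP) lies where the fingers leave the gripper's body, on its centre line; the fingertips stand 73 mm ahead of it and the grasp point (between the pads) lies 54 mm ahead of it; z points along the fingers, y is the direction in which the jaws open and shut (so a half turn about z gives the same grasp; the last joint's range is limited). The gripper opens to 85 mm and grips with 20 to 120 N. Pads are 22 mm wide; open, the fingers measure 114 mm over their backs; the gripper's body (76 mm by 85 mm) begins 54 mm behind the grasp point. The pads swing forward as they close: fully open they stand 13 mm farther back than shut.
Start: joints at [-1.445, 0.313, 1.498, -0, 1.331, -0.223], TCP at [0.179, -0.493, 0.304] pointing down, gripper open.
Joint ranges: [-2.94, 2.94], [-0.97, 2.17], [0.19, 2.56], [-1.23, 4.37], [0.02, 3.11], [-2.88, 2.88]. Speed limits (rad/s): [2.39, 2.39, 3.01, 3.14, 3.14, 3.14].

### API

Orientations are given as a unit quaternion [x, y, z, w].
In Python, from bench import manip gives the robot as it stands. Calls block until the motion is done:
- manip.move_ptp(position, orientation): joint-space move of the TCP to a pose.
- manip.move_l(position, attitude=None, rate=0.15): straight line of the TCP; attitude=None keeps the orientation; rate is the mean speed in m/s.
- manip.move_j(angles): joint-space move.
- manip.grip(opening): finger opening in m; the grip force is fixed at half the most; returns when the fingers have stopped.
- manip.hold(seconds).
- manip.solve_ik(position, orientation): joint angles nearest the present ones, or None.
- manip.grab_frame(name): name is "scene" or "top" or "wrist"; returns a dict with "img" (480x640x3 uint8, red, green, blue), "camera_matrix" (3x3 intrinsics, pixels), "dist" ([k1, k2, p1, p2, k3] as OpenCV has them; the pictures are not rectified), "cam_to_world" (4x4, takes a point from camera to world coordinates); the wrist camera has in their place "hand_eye" (4x4, takes a point from camera to tool coordinates, whose origin is the TCP and whose axes are the flange's). Camera axes: x right, y up, looking along -z (the intrinsics and any distortion apply to the point x, -y, -z); pixel columns grow to the right and rows downward; lengths in m; the calibration is good to about 2 mm. A picture is of the moment at which its call begins: read the wrist's pose just before it. There is no depth.
A pose or a line that the arm cannot do raises manip.PlanningError and nothing moves.
- manip.hand_in(): hands the job in, once; it reports no verdict.
Readings, each from a call of its own:
- manip.read_time_s(): time.
- manip.read_joints(): joint angles.
- manip.read_dq(): joint speeds.
- manip.read_joint_efforts(): joint torques, N m.
- manip.read_tcp_pos(): TCP position.
- manip.read_tool_rot(): TCP orientation.
- manip.read_wrist_force(): force on the tool from outside, world axes, zero at the start.
- manip.read_moment(): the same for the moment, N m.
- manip.read_gripper_width(): finger opening in m.
Only numpy, scipy, OpenCV 4.12 (cv2) and the standard library are available. Lean on these libraries where they do the work, as an engineer would, in place of code of your own. Each camera call takes 0.05 s, during which the arm holds its last target. There are 200 camera calls.

### The job

The aluminium heat-sink plug started in the torch head under the bench press still stands proud: press it fully home, its flange down on the rim. The press's ratchet was left set for raising, so first throw its small pawl lever over, without forcing it, then swing the handle to and fro to bring the pad down; stop when you feel the plug come home and the pad bear firmly on it, for pressing on beyond that cracks the thin head. Leave the work held under the pad with the ratchet still set for pressing, and leave everything else on the bench where it is.

Things in the scene. Friction and masses are not known exactly. Their poses are not given: they have to be found in the camera images.
- press: Bench screw press, fixed to the bench: grey base 130 x 170 mm, two columns, grey crosshead, ratchet wheel and handle on top. Origin under the middle of the base, on the screw's axis; x points to its back, y to its left, z up; it may stand turned. Handle points to its front (-x). Stated heights are above the bench.
- press_axis (a point): Point on the vertical axis of screw, wheel and handle, 149 mm up, axes as the press's. The steel wheel here (60 mm across, 18 square teeth, 0.349 rad apart) turns the coarse screw: 1 rad clockwise seen from above lowers the pad 8 mm. The screw stays where it is left (drag 0.6 N m), also under load.
- handle (a joint): Handle angle about the press axis: 0 straight to the front (-x of press), growing clockwise seen from above (grip moves to +y of press); stops at -0.62 and 0.62. Stays where left (friction 0.25 N m). Flat dark steel bar 22 mm wide, its top 147 mm up. With the pawl set to press, swing back to -0.58 to fetch new teeth (clicks), then to 0.58 to press: three teeth a swing.
- grip (a point): Centre (178 mm up) of the handle's upright round black grip, 24 mm across, from 150 to 198 mm up, 140 mm from the press axis. Turns with the handle. Driving it along its arc takes about 6 N tangentially with nothing under the pad, 7 to 8 N while the plug slides in, and climbs steadily once the plug is home; stopped and held still, the hand feels about 3 N less. Swinging back takes 2 to 6 N.
- pawl (a joint): Angle of the two-nosed steel pawl on the handle bar, counter-clockwise positive from above. Positive (0.09 to 0.29): drives the wheel counter-clockwise only, raising the pad; clicks over the teeth the other way. Negative (-0.09 to -0.29): drives clockwise only, pressing down. A spring throws it away from the middle to the side it is on; near 0 it touches no tooth.
- pawl_tab (a point): Centre (172 mm up) of the pawl's thumb lever: upright flat steel tab over the handle bar, 70 mm from the press axis, 26 mm outward of the pawl's pivot, 7 mm thick across the bar, 13 mm along it, from 158 to 181 mm up. Pushed sideways across the bar, clockwise (to +y of press when the handle is at 0), with 2 to 3 N for 10 to 14 mm it snaps to the press setting. 25 mm free on both sides.
- ram: Screw with a round steel pressure pad 34 mm across; origin at the middle of the pad's lower face. It moves only up and down. With the plug home each 17 N at the pad adds 1 N at the grip (about 6 mm of grip travel): 10.5 N at the moving grip (7.4 N held still) is a firm 78 N at the pad; under 30 N (7.8 N moving) is too slack, over 150 N (14.6 N moving) cracks the head.
- plug: The plug in the torch head under the pad: flange 35 mm across, 4 mm thick, with a 2 mm boss on top that the pad meets; origin at the middle of the flange's underside. It starts 4.5 to 6 mm proud, its origin 53.7 to 55.2 mm above the torch head's origin; fully home, flange on the rim, it is 49.2 mm above it. A press fit that takes 20 N.
- torch_head: The black torch head being worked on, 41 mm across, 49 mm tall, standing loose in the 5 mm deep nest ring on the press axis, under the pad; origin under its middle, 18 mm up.
- spare_head_a: Bystander, not to be disturbed: black torch head 41 mm across, 50 mm tall, standing to the right of the press; origin under its middle
- spare_head_b: Bystander, not to be disturbed: black torch head 41 mm across, 50 mm tall, standing to the left of the press; origin under its middle
- spare_head_c: Bystander, not to be disturbed: black torch head 42 mm across, 52 mm tall, standing to the left behind; origin under its middle
- spare_plug_a: Bystander, not to be disturbed: spare aluminium plug standing on its flange, 35 mm across, 18 mm tall, left of the press; origin under its middle
- spare_plug_b: Bystander, not to be disturbed: spare aluminium plug standing on its flange, 35 mm across, 18 mm tall, left of the press; origin under its middle
- glue_bottle: Bystander, not to be disturbed: small glue bottle, 118 mm tall, standing behind the press

How it is judged:
On the way, in this order (a step that is already met when the one before it is completed fails the run):
1. the pawl is thrown over to the press setting while the plug still stands proud (value of joint pawl below -0.08 rad and z of plug in the frame of torch_head above 0.0512 m), for 0.2 s.
2. the plug is fully home and the pad bears on it with at least 30 N (z of plug in the frame of torch_head below 0.05 m and contact force between ram and plug above 30 N), for 0.2 s.
At the end, for the whole second after the job is handed in: the plug is within 0.8 mm of fully home, the pad still bears on it with at least 30 N, the torch head stands upright in its nest, the pawl is on the press setting and the handle is let go and at rest (all of step 2 and value of joint pawl below -0.08 rad and horizontal distance between torch_head and press_axis below 0.004 m and angle between torch_head's own z axis and vertical below 0.08 rad and velocity of joint handle between -0.05 and 0.05 rad/s); the robot touches nothing.
It fails at once if the pad presses on the plug with more than 150 N (the head cracks) (contact force between ram and plug above 150 N).
It fails at once if the pawl lever is forced: the robot pushes on it with more than 20 N (contact force between any of the arm, the fingers and pawl above 20 N).
It fails at once if a bystander is shifted by more than 30 mm (distance of any of spare_head_a, spare_head_b, spare_head_c, spare_plug_a, spare_plug_b, glue_bottle from where it was at the start of the episode above 0.03 m).
It also fails if it takes over 66 s, if anything falls off the work surface, if the arm or the gripper's body presses on something with over 40 N, if the wrist force passes 120 N, or if a joint passes its speed limit or range.

## Working session

There is one attempt and no reset: what is moved stays moved. The work goes in short steps, each a Python script; the robot and the scene stay as the last script left them, time stands still between calls to the robot, and variables do not carry over. Pictures are saved under pics/ and viewed, about 8 in all and at most 12, crops included, and the job is handed in when it is done.

```bash
mkdir -p pics; ls; python3 - <<'E'
from bench import manip
import cv2,numpy as np
np.set_printoptions(precision=4,suppress=True)
for n in("scene","top"):
    f=manip.grab_frame(n); cv2.imwrite(f"pics/{n}0.png",f["img"][:,:,::-1]); print(n,f["camera_matrix"],f["dist"],f["cam_to_world"])
f=manip.grab_frame("wrist");print(f["hand_eye"])
print(manip.read_tool_rot(),manip.read_wrist_force(),manip.read_time_s())
E
```

```text
pics
scene [[577.1926   0.     327.4314]
 [  0.     577.1926 237.7611]
 [  0.       0.       1.    ]] [0.0378 0.     0.     0.     0.    ] [[-0.4847  0.3648 -0.795  -0.0547]
 [-0.8743 -0.2282  0.4283  0.6421]
 [-0.0252  0.9027  0.4296  0.5076]
 [ 0.      0.      0.      1.    ]]
top [[467.0124   0.     326.4845]
 [  0.     467.0124 238.5035]
 [  0.       0.       1.    ]] [0.0282 0.     0.     0.     0.    ] [[-0.0543  0.9785 -0.199   0.4622]
 [-0.9985 -0.052   0.0168  0.2689]
 [ 0.0061  0.1996  0.9798  0.9698]
 [ 0.      0.      0.      1.    ]]
[[-0.0001  0.9542  0.2993  0.0754]
 [ 1.      0.0001  0.0002 -0.0004]
 [ 0.0002  0.2993 -0.9542 -0.0693]
 [ 0.      0.      0.      1.    ]]
[ 0.9848  0.1735  0.     -0.0005] [-0.1598  0.202  -0.0148] 0.15
```

View pics/scene0.png

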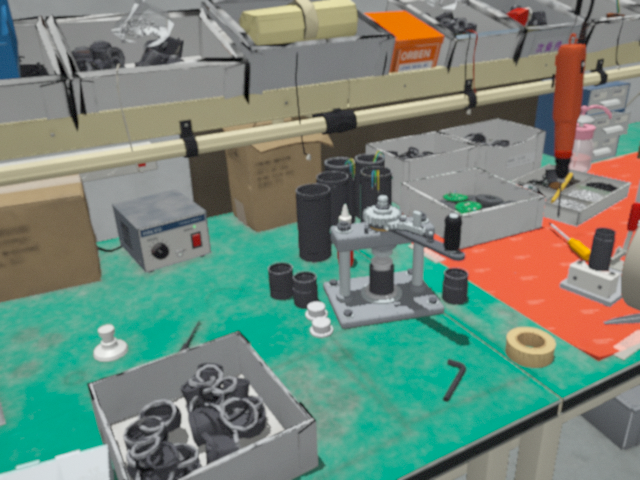

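View pics/top0.png

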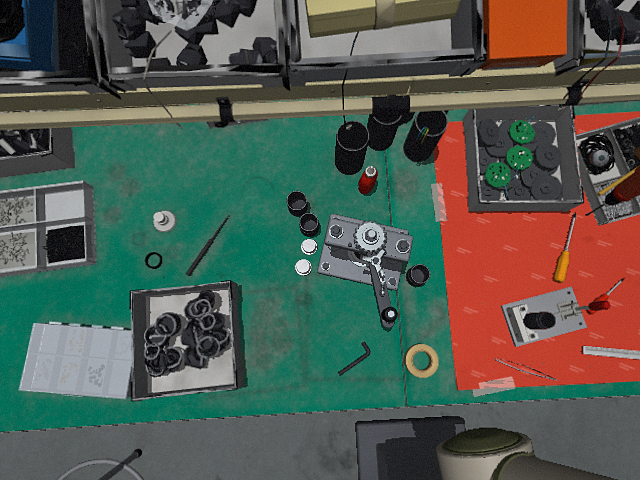

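The top picture shows the wheel axis at about (371,235) and the grip top at about (390,315). The spare heads, plugs and bottle stand around the press. I'll convert these to positions and view an enlarged crop.

```bash
cat > h.py <<'E'
from bench import manip
import cv2,numpy as np
from scipy.spatial.transform import Rotation as R
np.set_printoptions(precision=4,suppress=True)
def ray(f,uv,T):
    p=cv2.undistortPoints(np.array([[uv]],float),f["camera_matrix"],np.array(f["dist"],float))[0,0]
    d=T[:3,:3]@np.array([p[0],-p[1],-1]); return T[:3,3],d
def atz(f,uv,z,T=None):
    T=f["cam_to_world"] if T is None else T
    o,d=ray(f,uv,np.array(T)); return o+d*(z-o[2])/d[2]
def wristT(f,pos,q):
    T=np.eye(4);T[:3,:3]=R.from_quat(q).as_matrix();T[:3,3]=pos
    return T@np.array(f["hand_eye"])
E
python3 - <<'E'
from h import *
f=manip.grab_frame("top")
for n,uv,z in(("axis",(371,231),.165),("grip",(390,314),.198),("baseFL",(320,278),.0),("baseFR",(404,289),.0),("spareA",(419,273),.05)):
    print(n,atz(f,uv,z))
im=f["img"][190:340,290:450,::-1]; cv2.imwrite("pics/topc.png",cv2.resize(im,None,fx=5,fy=4*1,interpolation=cv2.INTER_CUBIC) if 0 else cv2.resize(im,(640,600),interpolation=cv2.INTER_CUBIC))
E
```

```text
axis [0.635  0.1759 0.165 ]
grip [0.4879 0.159  0.198 ]
baseFL [0.5761 0.2703 0.    ]
baseFR [0.5439 0.0976 0.    ]
spareA [0.5697 0.074  0.05  ]
```

View pics/topc.png

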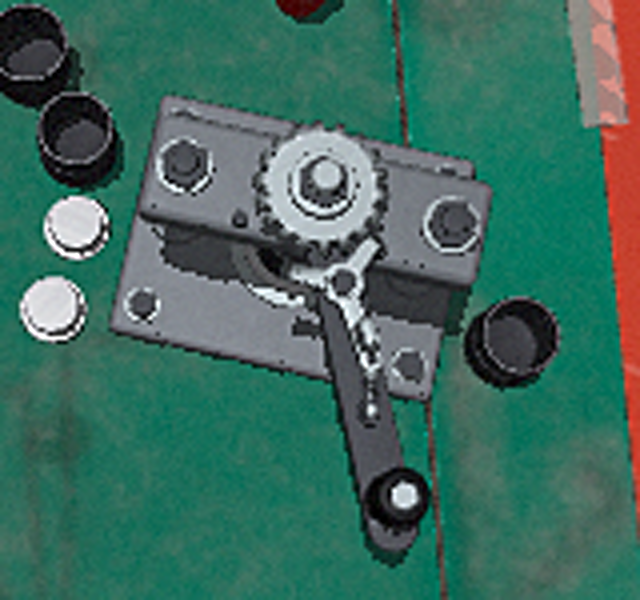

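```bash
cat >> h.py <<'E'
def yaw(t): return [np.cos(t/2),np.sin(t/2),0.,0.]
E
python3 - <<'E'
from h import *
f=manip.grab_frame("top")
A=atz(f,(370.75,235.75),.157);G=atz(f,(389.25,313.75),.198);print("axis",A,"grip",G,np.linalg.norm((A-G)[:2]))
u=(A-G)[:2];t0=np.arctan2(u[1],u[0]);print("yaw in",t0)
M=(A+G)/2
p=manip.read_tcp_pos()
for t in (t0,t0+np.pi,t0-np.pi):
    for dt in(-.6,0,.95): 
        print(t+dt,manip.solve_ik([G[0],G[1],.24],yaw(t+dt)))
manip.move_l([p[0],p[1],.40],rate=.2)
manip.move_ptp([M[0],M[1],.36],yaw(t0))
p,q=manip.read_tcp_pos(),manip.read_tool_rot()
f=manip.grab_frame("wrist");cv2.imwrite("pics/w1.png",f["img"][:,:,::-1])
np.savez("w1.npz",T=wristT(f,p,q),camera_matrix=f["camera_matrix"],dist=f["dist"])
print(p,manip.read_joints(),manip.read_time_s())
E
```

```text
axis [0.6281 0.1761 0.157 ] grip [0.4883 0.1602 0.198 ] 0.14064561349463733
yaw in 0.1132465698539685
-0.48675343014603145 [ 0.0886  0.3485  1.6234 -0.      1.1697  2.1462]
0.1132465698539685 [ 0.0886  0.3485  1.6234 -0.      1.1697  1.5462]
1.0632465698539684 [ 0.0886  0.3485  1.6234 -0.      1.1697  0.5962]
2.6548392234437617 [ 0.0886  0.3485  1.6234 -0.      1.1697 -0.9954]
3.2548392234437618 [ 0.0886  0.3485  1.6234 -0.      1.1697 -1.5954]
4.204839223443762 [ 0.0886  0.3485  1.6234 -0.      1.1697 -2.5454]
-3.6283460837358246 [ 0.0886  0.3485  1.6234 -0.      1.1697 -0.9954]
-3.0283460837358245 [ 0.0886  0.3485  1.6234 -0.      1.1697 -1.5954]
-2.0783460837358243 [ 0.0886  0.3485  1.6234 -0.      1.1697 -2.5454]
[0.5584 0.1674 0.36  ] [ 0.0906  0.4137  1.2112 -0.0001  1.5166  1.5491] 3.625
```

View pics/w1.png

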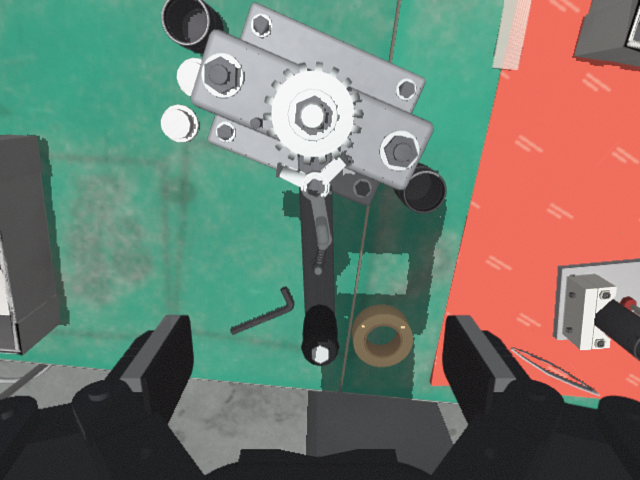

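The wrist picture shows the wheel centre at (315,117), the grip top at (320,352) and the tab near (323,232). The tab lies right of the bar's centre line, which is the raising setting. I'll measure these points and view a crop of the pawl.

```bash
python3 - <<'E'
from h import *
f=np.load("w1.npz");T=f["T"]
A=atz(f,(314,117),.157,T);G=atz(f,(320,350),.198,T);B=atz(f,(323,231),.181,T);P=atz(f,(316,185),.157,T)
bl=atz(f,(222,75),.145,T);br=atz(f,(401,151),.145,T)
print(A,G,np.linalg.norm((A-G)[:2]));u=(G-A)[:2];u/=np.linalg.norm(u);n=np.array([-u[1],u[0]])
for p in(B,P,G): print(p,(p-A)[:2]@u,(p-A)[:2]@n)
d=(bl-br)[:2];psi=np.arctan2(-d[0],d[1]);print("psi",psi,"mid",(bl+br)/2,"len",np.linalg.norm(d))
print("handle",-(np.arctan2(u[1],u[0])%(2*np.pi)-(np.pi+psi)))
im=cv2.imread("pics/w1.png")[90:290,230:410];cv2.imwrite("pics/w1c.png",cv2.resize(im,(540,600),interpolation=cv2.INTER_CUBIC))
E
```

```text
[0.6247 0.1772 0.157 ] [0.4898 0.1583 0.198 ] 0.1362189783795159
[0.5605 0.1645 0.181 ] 0.06535397486696093 0.003675690129511156
[0.5833 0.1713 0.157 ] 0.041794273254851445 5.345504910120834e-05
[0.4898 0.1583 0.198 ] 0.13621897837951588 0.0
psi -0.2762591508291595 mid [0.6262 0.1776 0.145 ] len 0.12246732838559238
handle -0.41525519153990365
```

View pics/w1c.png

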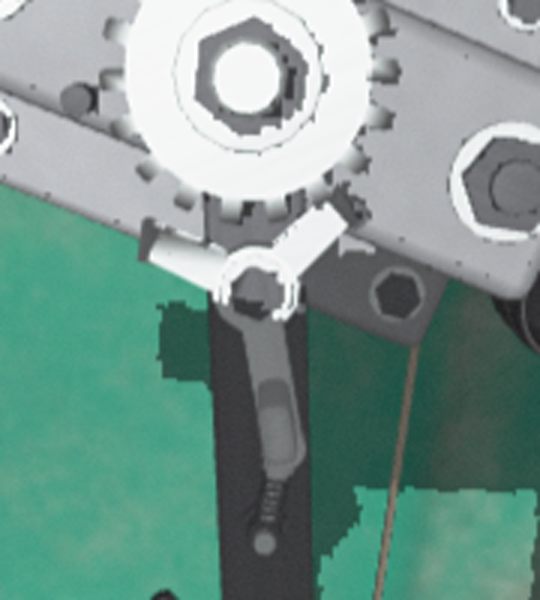

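```bash
python3 - <<'E'
from h import *
A=np.array([.6258,.177]);th=.139
u=-np.array([np.cos(th),np.sin(th)]);push=np.array([-np.sin(th),np.cos(th)])
tab=A+.070*u-.004*push; print("tab",tab)
q=yaw(th+np.pi/2);z=.237
at=lambda s:[*(tab+s*push),z]
manip.grip(0.0)
manip.move_ptp([*(tab-.045*push),.30],q)
manip.move_l(at(-.045),rate=.15); manip.move_l(at(-.022),rate=.08); manip.hold(.2)
f0=np.array(manip.read_wrist_force());print(f0,manip.read_gripper_width())
log=[];con=None;pk=0
for i in range(1,36):
    s=-.022+.001*i
    manip.move_l(at(s),rate=.02)
    F=-(np.array(manip.read_wrist_force())-f0)[:2]@push
    log.append((round(s*1e3),round(F,2)))
    if F>.8 and con is None: con=s
    pk=max(pk,F)
    if F>9 : print("abort");break
    if con is not None and s-con>.007 and F<.4: break
    if con is not None and s-con>.015: break
print(log,con,manip.read_time_s())
manip.move_l(at(-.04),rate=.1)
manip.move_l([*(tab-.04*push),.30],rate=.2)
manip.move_ptp([*(A+.07*u),.36],yaw(th))
p,qq=manip.read_tcp_pos(),manip.read_tool_rot()
f=manip.grab_frame("wrist");np.savez("w2.npz",T=wristT(f,p,qq),camera_matrix=f["camera_matrix"],dist=f["dist"])
cv2.imwrite("pics/w2.png",f["img"][60:400,180:460,::-1]);print(manip.read_time_s())
E
```

```text
tab [0.557  0.1633]
[-0.4496 -0.5639  0.646 ] -0.00015490890297465614
[(-21, np.float64(-0.19)), (-20, np.float64(-0.95)), (-19, np.float64(-0.09)), (-18, np.float64(0.78)), (-17, np.float64(0.24)), (-16, np.float64(-0.57)), (-15, np.float64(-0.96)), (-14, np.float64(-0.22)), (-13, np.float64(0.74)), (-12, np.float64(-0.31)), (-11, np.float64(-0.16)), (-10, np.float64(-0.5)), (-9, np.float64(-0.94)), (-8, np.float64(-0.02)), (-7, np.float64(0.26)), (-6, np.float64(1.58)), (-5, np.float64(1.83)), (-4, np.float64(2.43)), (-3, np.float64(2.04)), (-2, np.float64(1.88)), (-1, np.float64(2.23)), (0, np.float64(2.31)), (1, np.float64(1.01)), (2, np.float64(2.04)), (3, np.float64(1.17)), (4, np.float64(1.77)), (5, np.float64(2.93)), (6, np.float64(2.35)), (7, np.float64(3.31)), (8, np.float64(3.0)), (9, np.float64(5.63)), (10, np.float64(8.34))] -0.005999999999999998 15.0833
17.7083
```

View pics/w2.png

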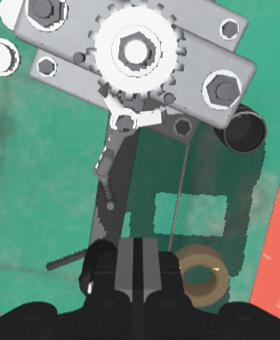

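The crop shows the lever now leaning left of the bar, with the left nose in the wheel, so the pawl is on press. Peak push was 8.3 N. The handle has swung a little clockwise, so I'll recompute its angle from the pivot and spring pin, then cage the grip and swing.

```bash
cat >> h.py <<'E'
A=np.array([.6258,.177]);PSI=-.276;Z=.232;r=.139
def pose(h):
    th=PSI-h; return [*(A-r*np.array([np.cos(th),np.sin(th)])),Z],yaw(th)
def tang(h):  # clockwise direction (pressing)
    th=PSI-h; return np.array([-np.sin(th),np.cos(th)])
def wf(n=10):
    a=[]
    for _ in range(n): manip.hold(.016); a.append(manip.read_wrist_force())
    return np.mean(a,0)
def go(h,rate=.1):
    p,q=pose(h); manip.move_l(p,q,rate)
def back(h,f0,to=-.594):
    log=[]
    while h>to+1e-6:
        h=max(h-.2,to); go(h,.12); F=(np.array(manip.read_wrist_force())-f0)[:2]@tang(h); log.append((round(h,2),round(F,1)))
        if F>12: print("back stop");break
    print("back",log); return h
def fwd(h,f0,to=.594,step=.1,stop=7.2):
    log=[];fs=step
    while h<to-1e-6:
        h=min(h+fs,to); go(h,.08); d=wf(); F=-(d-f0)[:2]@tang(h); log.append((round(h,3),round(F,2)))
        if F>stop: break
        fs=.035 if F>5.3 else step
    print("fwd",log,"t",manip.read_time_s()); return h,F
E
python3 - <<'E'
from h import *
f=np.load("w2.npz");T=f["T"]
a=atz(f,(317,110),.157,T)[:2];P=atz(f,(304,182),.157,T)[:2];S=atz(f,(290,266),.15,T)[:2]
for x in(P,S):
    d=x-A; print(a,np.linalg.norm(d),"h",PSI-np.arctan2(-d[1],-d[0]))
E
```

```text
[0.6266 0.1776] 0.04387406023171191 h -0.21429325720801579
[0.6266 0.1776] 0.10453352317105327 h -0.2307264177959657
```

```bash
python3 - <<'E'
from h import *
manip.grip(.07)
h=-.22; p,q=pose(h)
manip.move_ptp([p[0],p[1],.31],q)
f0=wf(15);print("f0",f0)
manip.move_l(p,rate=.15);print(wf(5)-f0)
manip.grip(.029);print("w",manip.read_gripper_width(),wf(8)-f0)
h=back(h,f0);print(wf(5)-f0)
h,F=fwd(h,f0,step=.13)
np.savez("st.npz",h=h,f0=f0)
E
```

```text
f0 [0.3229 0.0566 0.0908]
[0.1473 0.1945 0.0605]
w 0.029115617686295715 [-0.0718 -0.2214 -0.2317]
back [(-0.42, np.float64(0.0)), (-0.59, np.float64(-0.7))]
[-0.0027  0.2317  0.0657]
fwd [(-0.464, np.float64(0.02)), (-0.334, np.float64(0.03)), (-0.204, np.float64(1.19)), (-0.074, np.float64(1.97)), (0.056, np.float64(2.12)), (0.186, np.float64(2.19)), (0.316, np.float64(2.48)), (0.446, np.float64(1.94)), (0.576, np.float64(2.53)), (0.594, np.float64(5.53))] t 26.525
```

The forces fit: handle friction alone at first, then the pawl taking up a tooth at about -0.25. At 0.594 it touched the end stop, so my handle zero is about 0.04 rad off. I'll shift the swing limits and go on.

```bash
python3 - <<'E'
from h import *
s=np.load("st.npz");f0=s["f0"];h=float(s["h"])
h=back(h,f0,to=-.635);print(wf(5)-f0)
h,F=fwd(h,f0,to=.565,step=.13)
np.savez("st.npz",h=h,f0=f0)
f=manip.grab_frame("scene");cv2.imwrite("pics/s3.png",cv2.resize(f["img"][170:330,300:480,::-1],(675,600),interpolation=cv2.INTER_CUBIC))
E
```

```text
back [(0.39, np.float64(-0.7)), (0.19, np.float64(-0.1)), (-0.01, np.float64(-0.2)), (-0.21, np.float64(-0.3)), (-0.41, np.float64(-0.0)), (-0.61, np.float64(0.2)), (-0.64, np.float64(0.8))]
[-0.3996  1.5692 -0.7738]
fwd [(-0.505, np.float64(-0.03)), (-0.375, np.float64(1.88)), (-0.245, np.float64(1.62)), (-0.115, np.float64(2.01)), (0.015, np.float64(1.83)), (0.145, np.float64(1.99)), (0.275, np.float64(3.61)), (0.405, np.float64(3.55)), (0.535, np.float64(3.47)), (0.565, np.float64(4.8))] t 34.45
```

View pics/s3.png

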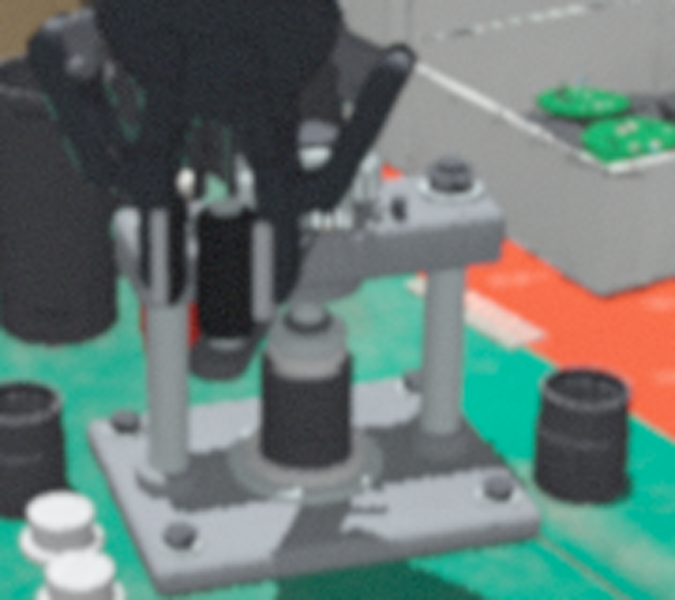

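The picture shows the pad on the plug's boss, with the grip between the fingers. The held force rose from 2 to 3.5 N, so the plug is sliding. One more swing, with finer steps.

```bash
python3 - <<'E'
from h import *
s=np.load("st.npz");f0=s["f0"];h=float(s["h"])
h=back(h,f0,to=-.63)
h,F=fwd(h,f0,to=.56,step=.09,stop=7.0)
np.savez("st.npz",h=h,f0=f0)
print(wf(15)-f0,tang(h))
E
```

```text
back [(0.36, np.float64(0.0)), (0.16, np.float64(0.6)), (-0.04, np.float64(-0.6)), (-0.24, np.float64(-0.1)), (-0.44, np.float64(0.4)), (-0.63, np.float64(0.2))]
fwd [(-0.54, np.float64(0.46)), (-0.45, np.float64(2.88)), (-0.36, np.float64(3.08)), (-0.27, np.float64(2.7)), (-0.18, np.float64(4.04)), (-0.09, np.float64(7.06))] t 39.6417
[-3.7215 -6.427   1.174 ] [0.1849 0.9828]
```

Held force is 7.06 N, about 72 N at the pad. The total slide of about 5 mm matches the proud height. Next I release, lift and check.

```bash
python3 - <<'E'
from h import *
s=np.load("st.npz");f0=s["f0"];h=float(s["h"])
manip.grip(.06);print(wf(8)-f0)
p,q=pose(h)
manip.move_l([p[0],p[1],.33],rate=.15)
manip.move_l([p[0]-.12,p[1]-.05,.36],rate=.2)
manip.hold(.3)
a=manip.grab_frame("scene")["img"][170:330,300:480,::-1];b=manip.grab_frame("top")["img"][180:340,280:460,::-1]
cv2.imwrite("pics/end.png",np.hstack([cv2.resize(x,(400,356),interpolation=cv2.INTER_CUBIC) for x in(a,b)]));print(manip.read_time_s())
E
```

```text
[-0.0924  0.1938 -0.145 ]
42.4417
```

View pics/end.png

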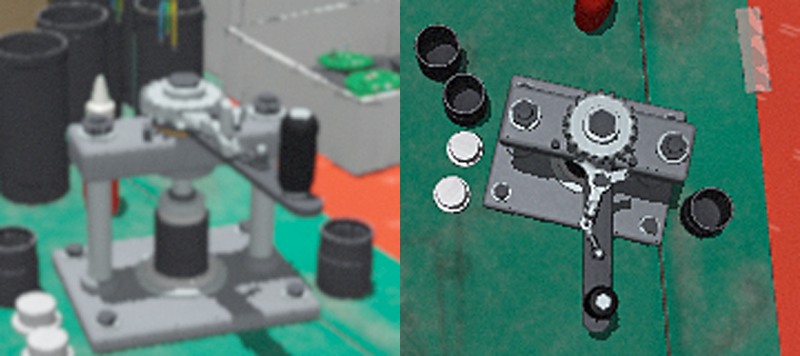

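The pad is down on the plug and the flange sits on the rim. The pawl lever leans left (press), the hand is clear of the handle, and the bystanders are where they were. I'm handing in.

```bash
python3 -c "
from h import *
manip.hand_in();print(manip.read_time_s())"
```

```text
the job is handed in; nothing more can be done
the job is handed in; nothing more can be done
```

The plug is pressed home and I handed the job in at about 42 s of the 66 s allowed; no verdict was reported.

- **Pawl:** I threw it to the press setting with closed fingers. The push rose to 8.3 N at the end (limit 20 N), more than the 2–3 N stated, because I kept pushing a little after the lever went over. That also turned the handle about 0.2 rad, which did no harm. A wrist picture confirmed the setting.
- **Pressing:** I swung the handle through three strokes with the grip held loosely between the fingers. The first stroke lost about one tooth and touched the handle's end stop, because my handle zero was about 0.04 rad off; I shifted the limits after that.
- **Plug home:** The held force was about 2 N with the pad free, about 3.5 N (2.7 to 4.0) while the plug slid, and then rose to 7.06 N, where I stopped. That is about 72 N at the pad. The slide came to about 5 mm, which matches the 4.5 to 6 mm it stood proud.
- **Last checks:** After opening the fingers the hand felt about 0 N. The final picture shows the pad on the plug, the head upright in its nest, the pawl on press and the bystanders in place. The plug height and pad force at the end are judged from the picture and the hand force, not measured directly.
- **Disagreement:** At the final hold the wrist also read about 2.5 N radially and 1.2 N vertically, probably friction on the finger pads. The pad force is therefore uncertain by roughly 10 N, well within the 30 to 150 N window.

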